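# Set the tool case's lid on its friction hinge

### The job

Check that the blue tool case's lid holds its angle: take its bar handle with a light grip, lift the lid, let it settle on its friction hinge, let go and see where it stays, and correct it until it stands by itself in line with the red pointer beside it. The hinge gives back a good part of every lift, so ease the lid back until it carries itself before letting go, and never let it snap or slam. Leave the pointer and the other things on the bench alone.

Things in the scene. Friction and masses are not known exactly. Their poses are not given: they have to be found in the camera images.
- case: Blue steel tool case fixed to the bench, 155 (x) by 260 (y) by 85 mm high, open on top under its lid. Origin: centre of its underside; z up; its front, with the lid's handle, faces its -x; the hinge runs along its y at the back (+x).
- hinge_axis (a point): Middle of the hinge line, on the case's back edge (77.5 mm to +x and 86 mm up from the case's origin). Its friction core slips at about 0.7 N m either way and the lid is sprung on the core by about 2.2 N m/rad: lifting takes a growing, then steady 3 to 7 N at the handle; eased off, the lid goes back an unknown 0.3 to 0.6 rad (18 to 34 degrees), then stands still.
- lid: Blue lid, a plate 155 mm deep, 262 wide, 12 thick, 0.25 to 0.65 kg (unknown). Origin: middle of the hinge line; own -x runs from the hinge to the handle, y along the hinge, z is the plate's outer normal. Starts shut (z upright); opens by turning about its +y, front edge up and back; the angle between its z and the vertical is its opening.
- lid_handle (a point): Middle of the lid's handle: a round steel bar 12 mm thick, 100 mm long, along y, 45 mm in front of the lid's front edge, on an arm at each end; it can turn between finger pads. In the lid's frame: 200 mm to -x and 8 mm along z, so it moves on a 200 mm circle about the hinge line. Lid shut: 94 mm above the bench, nothing under it.
- pointer: Red arm, 165 mm long, 8 by 12 mm, beside the case, 172 mm to +y of its middle, on a stiff pivot on the same hinge line; set to the wanted angle (0.52 to 0.87 rad, 30 to 50 degrees). Origin on the hinge line; axes like the lid's (own -x from hinge to tip, turned about +y): the lid is in line when the two x axes are parallel.
- pointer_tip (a point): Free end of the pointer: in its frame 165 mm to -x and 8 mm along z.
- hammer: Loose hammer lying on the bench, a bystander. Origin on the bench under it, handle to its -x.
- oil: Loose white oil bottle with a red cap, 48 mm across, 110 mm high, a bystander. Origin: centre of its underside.
- block: Loose dark wooden block, 130 by 70 by 35 mm, a bystander. Origin: centre of its underside.

How it is judged:
On the way:
1. the lid, lifted and let go, stands partly open by itself (angle between lid's own z axis and vertical above 0.2 rad and contact force between each of the arm, the fingers and lid below 0.1 N and angular speed of lid below 0.1 rad/s), for 0.5 s.
At the end, for the whole second after the job is handed in: The lid stands still, touched by nothing, parallel to the red pointer within 0.08 rad (4.6 degrees) (angle between the x axis of lid and the x axis of pointer, either way round below 0.08 rad and angle between lid's own z axis and vertical between 0.4 and 1 rad and angular speed of lid below 0.05 rad/s and contact force between anything else and lid below 0.2 N).
It fails at once if the lid snaps or is thrown (turns faster than 1.8 rad/s) (angular speed of lid above 1.8 rad/s).
It fails at once if the red pointer is shifted by more than 10 mm at its tip (distance of pointer_tip from where it was at the start of the episode above 0.01 m).
It fails at once if the hammer, the oil bottle or the wooden block is moved by more than 30 mm, or the bottle tipped (distance of any of hammer, oil, block from where it was at the start of the episode above 0.03 m or angle between oil's own z axis and vertical above 0.5 rad).
It fails at once if the fingers squeeze or press the lid and its handle with, in sum, more than 100 N (contact force between the fingers and lid above 100 N).
It also fails if it takes over 64 s, if anything falls off the work surface, if the arm or the gripper's body presses on something with over 40 N, if the wrist force passes 120 N, or if a joint passes its speed limit or range.

### The arm

A 7-joint arm with a two-finger parallel gripper is mounted at the origin on the work surface. World frame = base frame: x ahead of the robot, y to its left, z up, the work surface at z = 0. Lengths are in m, angles in rad, forces in N, time in s.
With the tool pointing down it reaches from about 0.425 to 0.925 m from the base axis. Payload 6.8 kg.
Tool frame: the origin (TCP) lies midway between the tips of the shut fingers; the grasp point (between the pads) lies 19 mm behind it; z points along the fingers, x is the direction in which the jaws open and shut, and the axes are right-handed (so a half turn about z gives the same grasp; the last joint's range is limited). The gripper opens to 85 mm and grips with 20 to 120 N. Pads are 22 mm wide; open, the fingers measure 114 mm over their backs; the gripper's body (76 mm by 85 mm) begins 54 mm behind the grasp point. The pads swing forward as they close: fully open they stand 13 mm farther back than shut.
Start: joints at [1.206, 0.477, 0.022, 1.555, -0.011, 1.109, -0.083], TCP at [0.171, -0.653, 0.209] pointing down, gripper open.
Joint ranges: [-2.96, 2.96], [-0.34, 2.1], [-1.41, 1.46], [0.24, 2.44], [-1.37, 4.51], [0.17, 1.92], [-2.96, 2.96]. Speed limits (rad/s): [2.39, 2.39, 3.14, 3.14, 3.14, 3.14, 3.14].

### API

Orientations are given as a unit quaternion [w, x, y, z].
In Python, from bench import * gives the robot as it stands.
- The arm moves only by the tool servo_tool, never from a script. Its argument "moves" is a list of rows, each a list of 5 numbers: the shift along the tool's x, y, z in m, then the turn about the tool's z in degrees, then the finger opening in m, from 0 to 0.0854. A call has 1 to 8 rows; each row shifts and turns the commanded pose from where the row before left it, along the tool's axes as they then stand; what a row does not reach is not made up. A row lasts 1/10 s, in which the tool goes at most 50 mm and 8.59 degrees, less where a joint would pass 70% of its speed; a pose out of reach is approached as far as the arm can. A call is refused whole if a number of a shift passes 0.05 or a number of a turn 8.59, either way. A call with a gripper value outside its range is refused whole. The fingers move at their own pace and stop on an object; "grip_force" is the grip in N (left out, the last holds). Time passes only in rows, so rows that do not move let the fingers close. It gives the time, the measured TCP pose, the force and the opening at its end, in the units of the state.
- get_obs(): the state, without advancing time (a new reading comes with each control period).
- snapshot(name): name is "scene" or "top" or "wrist"; returns (picture, depth): 384x512x3 uint8, red, green, blue; 384x512 float32, m along the optical axis (not along the pixel's ray), 0 where there is no reading.
- camera_params(name): a dict with "fovy" (degrees; the focal length in pixels is half the picture's height over the tangent of half this angle, whatever the lens; pixels are square), "cx", "cy" (the principal point, pixels), "k1" (the pictures are not rectified: a ray, as slopes to the right and down, at radius r is drawn at 1 + k1 r^2 times it, then the intrinsics apply), "world_from_camera" (4x4, takes a point from camera to world coordinates). Camera axes: x right, y down, z forward; pixel columns grow to the right and rows downward; lengths in m; the calibration is good to about 2 mm. A picture is of the moment at which its call begins: read the wrist's pose just before it. camera_params takes no time and is no camera call; for the wrist camera it gives the pose at the moment of the call.
- close_job(): hands the job in, once; it reports no verdict.
Trained networks look in the newest picture that a camera, given by its name, has taken for a name from the list of things; names that differ only in an ending like _2 or _b are one class to them, and where a whole thing is asked for, a point or a joint stands for the part that bears it (a point fixed in the world has none). Each returns a list of dicts, best first, with "score" (0 to 1); they miss things now and then, are a little off and sometimes report something else, mostly with a low value. They report only what shows in the picture. A call takes as long as a camera call.
- search_frame(camera, thing): "box" ([left, top, right, bottom] in pixels, round what is visible of it).
The state is a dict: "time_s": time; "joint_positions": joint angles; "dq": joint speeds; "effort": joint torques, N m; "ee_pos": TCP position; "tcp_rot": TCP orientation; "wrist_force": force on the tool from outside, world axes, zero at the start; "wrist_torque": the same for the moment, N m; "finger_gap": opening from 0.0 (shut) to 1.0 (fully open).
Only numpy, scipy, OpenCV 4.12 (cv2) and the standard library are available. Lean on these libraries where they do the work, as an engineer would, in place of code of your own. Each camera call takes 0.05 s, during which the arm holds its last target.

## Working session

There is one attempt and no reset: what is moved stays moved. The work goes in short steps, Python scripts to look and compute and a tool call to move; the robot and the scene stay as the last step left them, time stands still between calls to the robot, and variables do not carry over. Pictures are saved under pics/ and viewed, and the job is handed in when it is done.

Besides the shell and the picture viewer there is one more tool, called as a command line: name --pt "numbers of a row" for each row, then --argument value for the rest. servo_tool: Moves the arm, as the interface text tells. Its arguments: {"type":"object","properties":{"moves":{"type":"array"},"grip_force":{"type":"number"}},"required":["moves"]}

```bash
ls; mkdir -p pics; cat > h.py <<'E'
from bench import *
import numpy as np, cv2, json
def cam(n):
    p=camera_params(n); f=192/np.tan(np.radians(p['fovy'])/2); return p,f
def pt(n,u,v,d,p=None):
    p,f=cam(n) if p is None else p
    K=np.array([[f,0,p['cx']],[0,f,p['cy']],[0,0,1]])
    x=(np.asarray(u,float)-p['cx'])/f; y=(np.asarray(v,float)-p['cy'])/f
    xu,yu=x.copy(),y.copy()
    for _ in range(20):
        s=1+p['k1']*(xu**2+yu**2); xu,yu=x/s,y/s
    T=np.array(p['world_from_camera'])
    P=np.stack([xu*d,yu*d,d*np.ones_like(xu)],-1)
    return P@T[:3,:3].T+T[:3,3]
def snap(n,name):
    pp=cam(n); im,d=snapshot(n)
    cv2.imwrite(f'pics/{name}.png',im[:,:,::-1]); np.savez(f'pics/{name}.npz',im=im,d=d)
    v,u=np.mgrid[:384,:512]
    return im,d,pt(n,u,v,d,pp)
E
python3 - <<'E'
from h import *
o=get_obs();print(o)
for n in ['scene','top']:
    im,d,P=snap(n,n+'0')
    print(n,camera_params(n)['world_from_camera'])
    for t in ['case','lid','lid_handle','pointer','hammer','oil','block']:
        r=search_frame(n,t)
        for q in r[:2]: print(t,round(q['score'],2),np.round(q['box']))
E
```

```text
pics
{'time_s': 0.0, 'joint_positions': array([ 1.20590066,  0.47780617,  0.0223514 ,  1.55647179, -0.01150989,
        1.10931715, -0.08309337]), 'dq': array([-0.00098925, -0.00075484,  0.00125853, -0.00056021,  0.0013525 ,
       -0.00034947,  0.00045754]), 'effort': array([-9.92884998e-04, -5.96445894e+01,  1.60778783e+00, -2.81196249e+01,
        1.24112071e-02,  9.38688027e-03,  3.48949072e-06]), 'ee_pos': array([ 0.1712498 , -0.65224257,  0.20831334]), 'tcp_rot': array([-5.16708050e-04,  7.91831519e-01, -6.10738870e-01, -7.81752653e-04]), 'wrist_force': array([-0.81824246, -0.40015771, -0.64941315]), 'wrist_torque': array([4.39568224e-02, 3.05101642e-02, 5.76862040e-05]), 'finger_gap': 0.9960449193135368}
scene [[ 0.45516872  0.46136402 -0.76155412  1.5176513 ]
 [ 0.89040285 -0.23387687  0.39049248 -0.43782756]
 [ 0.00204929 -0.85582992 -0.51725328  0.73573614]
 [ 0.          0.          0.          1.        ]]
case 0.71 [201. 131. 340. 266.]
case 0.5 [295. 164. 337. 192.]
lid 0.56 [199. 167. 318. 232.]
lid_handle 0.9 [200. 169. 321. 232.]
pointer 0.64 [303. 138. 336. 199.]
hammer 0.71 [135. 244. 232. 307.]
oil 0.83 [337. 172. 354. 209.]
block 0.75 [293. 164. 334. 193.]
top [[-0.02408422 -0.99670934  0.07739792  0.49663493]
 [-0.99920833  0.0264521   0.02971524  0.02392114]
 [-0.03166479 -0.07662098 -0.99655736  1.01611199]
 [ 0.          0.          0.          1.        ]]
case 0.71 [171. 148. 317. 250.]
lid 0.68 [196. 149. 315. 246.]
lid 0.43 [173. 161. 183. 214.]
lid_handle 0.73 [198. 146. 318. 248.]
pointer 0.74 [171. 161. 184. 215.]
hammer 0.81 [318. 108. 382. 210.]
oil 0.6 [144. 178. 164. 196.]
block 0.97 [141. 224. 173. 277.]
```

View pics/scene0.png

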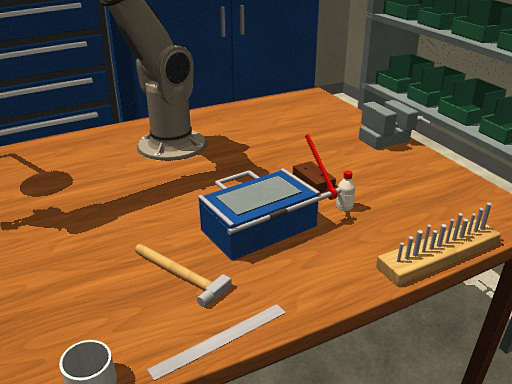

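View pics/top0.png

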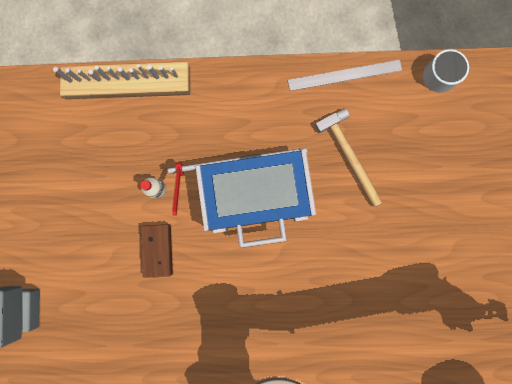

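```bash
python3 - <<'E'
from h import *
# top view measurement from saved
z=np.load('pics/top0.npz'); im,d=z['im'],z['d']
v,u=np.mgrid[:384,:512]; P=pt('top',u,v,d)
hsv=cv2.cvtColor(im,cv2.COLOR_RGB2HSV)
b=(hsv[...,0]>95)&(hsv[...,0]<130)&(hsv[...,1]>90)&(hsv[...,2]>40)&(P[...,2]>.07)&(P[...,2]<.12)
n,l,st,_=cv2.connectedComponentsWithStats(b.astype(np.uint8)); k=1+st[1:,4].argmax(); b=l==k
Q=P[b]; print(st[k],Q.mean(0),np.median(Q[:,2]))
r=cv2.minAreaRect(Q[:,:2].astype(np.float32)); print(r, cv2.boxPoints(r))
red=((hsv[...,0]<8)|(hsv[...,0]>172))&(hsv[...,1]>120)&(hsv[...,2]>60)&(u>165)&(u<190)
R=P[red]; print(len(R))
print(np.round(R[np.argsort(R[:,0])][::max(1,len(R)//20)],3))
# column profile across handle
for uu in (255,):
    for vv in range(130,265,4): print(uu,vv,np.round(P[vv,uu],3),im[vv,uu])
E
```

```text
[ 201  151  110   79 3194] [0.57958538 0.04301614 0.09976127] 0.09975478344799621
((0.581204354763031, 0.04374022036790848), (0.15532219409942627, 0.24069245159626007), 6.797783851623535) [[ 0.48984435  0.15404803]
 [ 0.51833403 -0.08495238]
 [ 0.6725644  -0.06656758]
 [ 0.6440747   0.17243282]]
269
[[0.497 0.024 1.016]
 [0.529 0.213 0.214]
 [0.534 0.208 0.2  ]
 [0.542 0.209 0.203]
 [0.547 0.21  0.182]
 [0.553 0.216 0.19 ]
 [0.558 0.21  0.178]
 [0.565 0.212 0.171]
 [0.572 0.219 0.169]
 [0.579 0.22  0.164]
 [0.587 0.215 0.156]
 [0.594 0.217 0.147]
 [0.601 0.216 0.131]
 [0.608 0.244 0.003]
 [0.616 0.218 0.119]
 [0.623 0.223 0.12 ]
 [0.626 0.219 0.094]
 [0.631 0.218 0.075]
 [0.637 0.228 0.104]
 [0.643 0.219 0.093]
 [0.649 0.22  0.088]]
255 130 [0.748 0.041 0.   ] [184 122  77]
255 134 [0.737 0.042 0.001] [203 136  83]
255 138 [ 0.727  0.042 -0.001] [199 132  82]
255 142 [0.716 0.042 0.002] [186 124  77]
255 146 [ 0.706  0.043 -0.001] [186 123  76]
255 150 [ 0.695  0.043 -0.002] [111  75  48]
255 154 [0.667 0.041 0.091] [79 64 52]
255 158 [0.656 0.041 0.1  ] [ 63 110 171]
255 162 [0.647 
[... 388 characters left out ...]
3] [160 167 163]
255 202 [0.552 0.044 0.103] [161 168 165]
255 206 [0.543 0.044 0.103] [161 167 165]
255 210 [0.533 0.044 0.101] [162 169 166]
255 214 [0.524 0.045 0.099] [ 63 108 170]
255 218 [0.515 0.045 0.099] [ 63 108 170]
255 222 [0.505 0.045 0.099] [ 60 105 163]
255 226 [0.496 0.048 0.001] [137  92  58]
255 230 [0.486 0.048 0.001] [104  72  47]
255 234 [0.476 0.048 0.001] [191 127  80]
255 238 [0.465 0.048 0.001] [198 132  82]
255 242 [0.459 0.046 0.099] [206 199 199]
255 246 [ 0.445  0.049 -0.001] [203 135  83]
255 250 [ 0.434  0.049 -0.003] [196 130  81]
255 254 [ 0.424  0.049 -0.001] [184 123  77]
255 258 [ 0.414  0.05  -0.001] [204 136  83]
255 262 [0.404 0.05  0.002] [196 130  80]
```

The case is at image (171–317, 148–250) in the top view, with the handle at about (262, 242). The pointer stands at (178, 190), and the oil bottle and block are to its left. Next I fit the pointer angle.

```bash
cat >> h.py <<'E'
YAW=np.radians(6.8); CX=np.array([np.cos(YAW),np.sin(YAW),0]); CY=np.array([-np.sin(YAW),np.cos(YAW),0])
HIN=np.array([0.5812,0.0437,0.086])+0.0775*CX
def loc(P): # case-hinge frame: forward(-x), y, z
    D=P-HIN; return np.stack([-(D@CX),D@CY,D[...,2]],-1)
def redpts(n,im,P):
    hsv=cv2.cvtColor(im,cv2.COLOR_RGB2HSV)
    m=((hsv[...,0]<8)|(hsv[...,0]>172))&(hsv[...,1]>120)&(hsv[...,2]>60)
    L=loc(P); m&=(abs(L[...,1]-.172)<.025)&(L[...,0]>.015)&(L[...,0]<.19)&(L[...,2]>-.02)&(L[...,2]<.25)
    return L[m]
def lineang(a,b):
    dx,dy,_,_=cv2.fitLine(np.stack([a,b],-1).astype(np.float32),cv2.DIST_HUBER,0,.001,.001).ravel()
    return np.arctan2(dy,dx) if dx>0 else np.arctan2(-dy,-dx)
E
python3 - <<'E'
from h import *
v,u=np.mgrid[:384,:512]
for n in ['top','scene']:
    z=np.load(f'pics/{n}0.npz'); im,d=z['im'],z['d']; P=pt(n,u,v,d)
    R=redpts(n,im,P); a=lineang(R[:,0],R[:,2]); print(n,len(R),R.mean(0),R.min(0),R.max(0),'ang',a,np.degrees(a))
print(HIN, HIN-.2*CX)
# handle from both
for n in ['top','scene']:
    z=np.load(f'pics/{n}0.npz'); im,d=z['im'],z['d']; L=loc(pt(n,u,v,d))
    m=(L[...,0]>.18)&(L[...,0]<.225)&(abs(L[...,1])<.06)&(L[...,2]>-.02)&(L[...,2]<.04)
    m2=m&(L[...,0]>.19); print('handle',n,m.sum(),L[m2].mean(0),L[m2].min(0),L[m2].max(0))
    m=(L[...,0]>.01)&(L[...,0]<.15)&(abs(L[...,1])<.12)&(L[...,2]>-.02)&(L[...,2]<.04)
    print('lid',L[m].mean(0),lineang(L[m][:,0],L[m][:,2]))
E
```

```text
top 193 [0.06736705 0.17108565 0.08190656] [ 0.01519063  0.16700951 -0.00575729] [0.11562489 0.17601768 0.12785942] ang 0.77854574 44.607384
scene 209 [0.05950091 0.16795462 0.0768377 ] [0.01523995 0.16060013 0.02172638] [0.10980901 0.17529295 0.12442999] ang 0.7965284 45.637714
[0.65815483 0.05287631 0.086     ] [0.45956173 0.02919551 0.086     ]
handle top 303 [0.19943678 0.00052862 0.01179786] [ 0.19010633 -0.05482415  0.00665131] [0.2059677  0.0561712  0.01778921]
lid [ 0.08046289 -0.00031336  0.01601142] -0.0075068357
handle scene 172 [ 0.19366189 -0.00428271  0.01002637] [ 0.19001128 -0.05651566  0.00062856] [0.20158494 0.05222671 0.01545117]
lid [ 0.07354179 -0.00657195  0.01645564] -0.021155262
```

```bash
cat >> h.py <<'E'
def tool():
    o=get_obs(); from scipy.spatial.transform import Rotation as Ro
    q=o['tcp_rot']; R=Ro.from_quat([q[1],q[2],q[3],q[0]]).as_matrix(); return np.array(o['ee_pos']),R,o
def plan(W,yaws,g):
    """world waypoints+tool x yaw(deg) -> rows"""
    p,R,o=tool(); y=np.degrees(np.arctan2(R[1,0],R[0,0])); out=[]
    for w,yy in zip(W,yaws):
        c,s=np.cos(np.radians(y)),np.sin(np.radians(y))
        d=np.asarray(w)-p
        t=-(yy-y); r=[round(float(x),4) for x in (d@[c,s,0],d@[s,-c,0],-d[2])]+[round(float(t),2),g]
        out.append(r); p=p+r[0]*np.array([c,s,0])+r[1]*np.array([s,-c,0])+np.array([0,0,-r[2]]); y-=r[3]
    return out
E
python3 - <<'E'
from h import *
p,R,o=tool(); az0=np.arctan2(p[1],p[0]); r0=np.hypot(p[0],p[1]); y0=np.degrees(np.arctan2(R[1,0],R[0,0]))
print(y0,np.degrees(az0),r0)
T=np.array([.4600,.0292]); az1=np.arctan2(T[1],T[0]); r1=np.hypot(*T)
s=np.linspace(0,1,19)[1:]
s=np.clip(s,0,1)
W=[((r0+(r1-r0)*k)*np.cos(az0+(az1-az0)*k),(r0+(r1-r0)*k)*np.sin(az0+(az1-az0)*k),.208-.048*k) for k in s]
for r in plan(W,[y0+(6.8-y0)*k for k in s],.04): print(r)
E
```

```text
-75.28505354786748 -75.28364027045058 0.6750392381712028
[-0.0138, -0.0507, 0.004, -4.56, 0.04]
[-0.0137, -0.0498, 0.0027, -4.56, 0.04]
[-0.0135, -0.049, 0.0026, -4.56, 0.04]
[-0.0132, -0.0481, 0.0027, -4.56, 0.04]
[-0.0132, -0.0472, 0.0027, -4.56, 0.04]
[-0.0129, -0.0463, 0.0026, -4.56, 0.04]
[-0.0128, -0.0455, 0.0027, -4.56, 0.04]
[-0.0126, -0.0446, 0.0027, -4.56, 0.04]
[-0.0125, -0.0438, 0.0026, -4.56, 0.04]
[-0.0124, -0.0428, 0.0027, -4.56, 0.04]
[-0.0122, -0.042, 0.0027, -4.56, 0.04]
[-0.0121, -0.0412, 0.0026, -4.56, 0.04]
[-0.0119, -0.0402, 0.0027, -4.56, 0.04]
[-0.0118, -0.0394, 0.0027, -4.56, 0.04]
[-0.0117, -0.0385, 0.0026, -4.56, 0.04]
[-0.0116, -0.0376, 0.0027, -4.56, 0.04]
[-0.0115, -0.0368, 0.0027, -4.56, 0.04]
[-0.0114, -0.0358, 0.0026, -4.57, 0.04]
```

servo_tool --pt "-0.012 -0.044 0.002 -4 0.04" --pt "-0.012 -0.044 0.002 -4 0.04" --pt "-0.012 -0.044 0.002 -4 0.04" --pt "-0.012 -0.043 0.002 -4 0.04" --pt "-0.012 -0.042 0.002 -4 0.04" --pt "-0.012 -0.041 0.002 -4 0.04" --pt "-0.012 -0.041 0.002 -4 0.04" --pt "-0.011 -0.04 0.002 -4 0.04" --grip_force 20

```text
time_s: 1.6
ee_pos: [0.4223, -0.4098, 0.1934]
tcp_rot: [0.0, 0.93, -0.367, 0.0]
wrist_force: [0.6, -0.6, -0.0]
finger_gap: 0.466
```

servo_tool --pt "-0.01 -0.038 0.002 -4.5 0.04" --pt "-0.01 -0.038 0.002 -4.5 0.04" --pt "-0.01 -0.037 0.002 -4.5 0.04" --pt "-0.01 -0.037 0.002 -4.5 0.04" --pt "-0.01 -0.036 0.002 -4.5 0.04" --pt "-0.01 -0.036 0.002 -4.5 0.04"

```text
time_s: 2.2
ee_pos: [0.4885, -0.1921, 0.1815]
tcp_rot: [0.0, 0.99, -0.14, 0.0]
wrist_force: [-0.0, -0.2, 0.3]
finger_gap: 0.47
```

```bash
cat > go.py <<'E'
from h import *
import sys
# go to x,y,z in N rows
p,R,o=tool(); y0=np.degrees(np.arctan2(R[1,0],R[0,0]))
T=np.array([float(a) for a in sys.argv[1:4]]); n=int(sys.argv[4]); g=float(sys.argv[5])
print(o['time_s'],p.round(4),round(y0,2),o['wrist_force'].round(1),'gap',round(o['finger_gap']*85.4,1))
s=np.linspace(0,1,n+1)[1:]
for r in plan([p+(T-p)*k for k in s],[y0+(6.8-y0)*k for k in s],g): print(r)
E
python3 go.py .46 .0292 .15 8 .04
```

```text
2.2 [ 0.4885 -0.1921  0.1815] -16.09 [-0.  -0.2  0.3] gap 40.1
[-0.0111, -0.0256, 0.0039, -2.86, 0.04]
[-0.0098, -0.0261, 0.004, -2.86, 0.04]
[-0.0085, -0.0266, 0.0039, -2.86, 0.04]
[-0.0071, -0.0269, 0.0039, -2.86, 0.04]
[-0.0058, -0.0273, 0.004, -2.87, 0.04]
[-0.0044, -0.0275, 0.0039, -2.86, 0.04]
[-0.003, -0.0278, 0.004, -2.86, 0.04]
[-0.0017, -0.0278, 0.0039, -2.86, 0.04]
```

servo_tool --pt "-0.011 -0.026 0.004 -2.9 0.04" --pt "-0.01 -0.026 0.004 -2.9 0.04" --pt "-0.009 -0.027 0.004 -2.9 0.04" --pt "-0.007 -0.027 0.004 -2.9 0.04" --pt "-0.006 -0.027 0.004 -2.8 0.04" --pt "-0.004 -0.027 0.004 -2.8 0.04" --pt "-0.002 -0.01 0.004 -2.8 0.04" --pt "0 0 0 0 0.04"

```text
time_s: 3.0
ee_pos: [0.4639, -0.0166, 0.1529]
tcp_rot: [-0.0, 0.999, 0.034, -0.0]
wrist_force: [-0.0, -0.9, -0.4]
finger_gap: 0.468
```

```bash
python3 - <<'E'
from h import *
im,d,P=snap('wrist','w1')
E
python3 go.py .46 .0292 .15 2 .04
```

```text
3.05 [ 0.4643 -0.018   0.1531] 3.72 [-0.4 -1.1 -0.1] gap 40.2
[-0.0006, -0.0237, 0.0016, -1.54, 0.04]
[0.0, -0.0237, 0.0015, -1.54, 0.04]
```

View pics/w1.png

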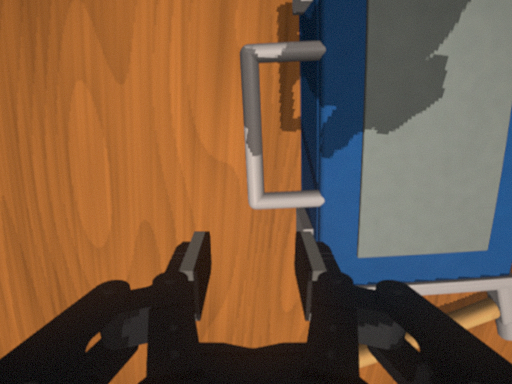

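The wrist view shows the handle bar at columns 247–257, rows 50–200. It lines up with the middle of the jaws at about column 253.

servo_tool --pt "-0.001 -0.024 0.002 -1.5 0.04" --pt "0 -0.024 0.002 -1.5 0.04" --pt "0 0 0 0 0.04"

```text
time_s: 3.35
ee_pos: [0.46, 0.0315, 0.1494]
tcp_rot: [-0.0, 0.998, 0.059, 0.0]
wrist_force: [-0.4, -0.5, -0.2]
finger_gap: 0.466
```

```bash
python3 - <<'E'
from h import *
z=np.load('pics/w1.npz')
im,d,P=snap('wrist','w2')
L=loc(P); m=(L[...,0]>.185)&(L[...,0]<.225)&(abs(L[...,1])<.06)&(L[...,2]>-.02)&(L[...,2]<.04)
Q=P[m]; print(m.sum(),L[m].mean(0),L[m].min(0),L[m].max(0))
m&=abs(L[...,1])<.04; print(np.median(P[m],0),L[m].min(0),L[m].max(0),lineang(L[m][:,1],L[m][:,0]))
E
python3 go.py .46 .0292 .075 4 .04
```

```text
2960 [0.19856036 0.00416857 0.01206472] [ 0.18505066 -0.05528643  0.00574369] [0.20627739 0.05465682 0.01521091]
[0.45907217 0.03131721 0.0983902 ] [ 0.19424523 -0.03997013  0.00632917] [0.20627739 0.03999108 0.01492381] -0.0008168958
3.4 [0.4601 0.0298 0.1494] 6.68 [ 0.5 -0.3  0.5] gap 39.7
[-0.0001, 0.0001, 0.0186, -0.03, 0.04]
[-0.0, 0.0002, 0.0186, -0.03, 0.04]
[-0.0001, 0.0001, 0.0186, -0.03, 0.04]
[-0.0, 0.0002, 0.0186, -0.03, 0.04]
```

View pics/w2.png

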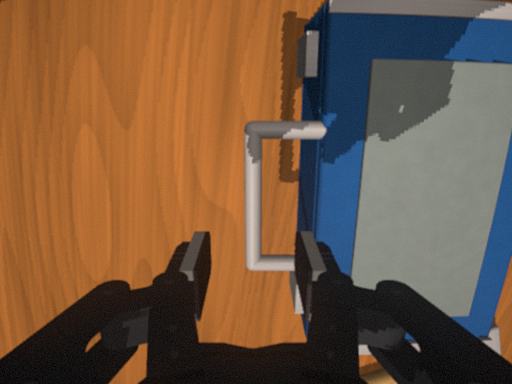

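The handle axis (0.200 in front of the hinge, square to the case) matches the given geometry, so I descend and grip.

servo_tool --pt "0 0 0.019 0 0.04" --pt "0 0 0.019 0 0.04" --pt "0 0 0.019 0 0.04" --pt "0 0 0.018 0 0.04" --pt "0 0 0 0 0.04" --pt "0 0 0 0 0.004" --pt "0 0 0 0 0.004" --pt "0 0 0 0 0.004" --grip_force 20

```text
time_s: 4.2
ee_pos: [0.4607, 0.0297, 0.0757]
tcp_rot: [0.0, 0.998, 0.058, 0.001]
wrist_force: [-3.8, -1.3, 11.7]
finger_gap: 0.055
```

servo_tool --pt "0 0 0 0 0.004" --pt "0 0 0 0 0.004" --pt "0 0 0 0 0.004"

```text
time_s: 4.5
ee_pos: [0.4608, 0.0297, 0.0759]
tcp_rot: [0.001, 0.998, 0.058, 0.001]
wrist_force: [-2.4, -2.2, 9.1]
finger_gap: 0.043
```

```bash
cat > arc.py <<'E'
from h import *
import sys
# grip point is bar: TCP at bar now; plan arc increments from th0 to th1 in n rows (tool x = +CX)
p,R,o=tool()
th0,th1=float(sys.argv[1]),float(sys.argv[2]); n=int(sys.argv[3])
f=lambda t:(-.2*np.cos(t)+.008*np.sin(t), .2*np.sin(t)+.008*np.cos(t))
L=loc(p+np.array([0,0,.020])); print(o['time_s'],p.round(4),'loc bar',L.round(4),'theta~',round(np.arctan2(L[2],L[0])-.04,3),o['wrist_force'].round(2),'gap',round(o['finger_gap']*85.4,1))
ts=np.linspace(th0,th1,n+1)
for a,b in zip(ts,ts[1:]):
    A,B=f(a),f(b); print([round(B[0]-A[0],4),0,round(-(B[1]-A[1]),4),0,.004])
E
python3 arc.py 0 1.15 40
```

```text
4.5 [0.4608 0.0297 0.0759] loc bar [0.1987 0.0004 0.0099] theta~ 0.01 [-2.37 -2.16  9.07] gap 3.6
[np.float64(0.0003), 0, np.float64(-0.0057), 0, 0.004]
[np.float64(0.0005), 0, np.float64(-0.0057), 0, 0.004]
[np.float64(0.0006), 0, np.float64(-0.0057), 0, 0.004]
[np.float64(0.0008), 0, np.float64(-0.0057), 0, 0.004]
[np.float64(0.001), 0, np.float64(-0.0057), 0, 0.004]
[np.float64(0.0011), 0, np.float64(-0.0056), 0, 0.004]
[np.float64(0.0013), 0, np.float64(-0.0056), 0, 0.004]
[np.float64(0.0015), 0, np.float64(-0.0056), 0, 0.004]
[np.float64(0.0016), 0, np.float64(-0.0055), 0, 0.004]
[np.float64(0.0018), 0, np.float64(-0.0055), 0, 0.004]
[np.float64(0.0019), 0, np.float64(-0.0054), 0, 0.004]
[np.float64(0.0021), 0, np.float64(-0.0054), 0, 0.004]
[np.float64(0.0022), 0, np.float64(-0.0053), 0, 0.004]
[np.float64(0.0024), 0, np.float64(-0.0052), 0, 0.004]
[np.float64(0.0025), 0, np.float64(-0.0052), 0, 0.004]
[np.float64(0.0027), 0, np.float64(-0.0051), 0, 0.004]
[np.float64(0.0028), 0, np.float64(-0.005), 0, 0.004]
[np.float64(0.003), 0, np.float64(-0.0049), 0, 0.004]
[np.float64(0.0
[... 490 characters left out ...]
0.0042), 0, np.float64(-0.0039), 0, 0.004]
[np.float64(0.0044), 0, np.float64(-0.0038), 0, 0.004]
[np.float64(0.0045), 0, np.float64(-0.0036), 0, 0.004]
[np.float64(0.0046), 0, np.float64(-0.0035), 0, 0.004]
[np.float64(0.0047), 0, np.float64(-0.0034), 0, 0.004]
[np.float64(0.0048), 0, np.float64(-0.0032), 0, 0.004]
[np.float64(0.0049), 0, np.float64(-0.0031), 0, 0.004]
[np.float64(0.0049), 0, np.float64(-0.003), 0, 0.004]
[np.float64(0.005), 0, np.float64(-0.0028), 0, 0.004]
[np.float64(0.0051), 0, np.float64(-0.0027), 0, 0.004]
[np.float64(0.0052), 0, np.float64(-0.0025), 0, 0.004]
[np.float64(0.0052), 0, np.float64(-0.0024), 0, 0.004]
[np.float64(0.0053), 0, np.float64(-0.0022), 0, 0.004]
```

The gap reads only 3.6 mm although the bar is 12 mm thick, so I look before lifting.

```bash
python3 - <<'E'
from h import *
im,d,P=snap('wrist','w3'); snap('scene','s3')
p,R,o=tool();print(p,o['wrist_force'],o['finger_gap'],o['wrist_torque'])
a=cv2.imread('pics/w3.png');b=cv2.imread('pics/s3.png')[100:292,150:406]; cv2.imwrite('pics/c3.png',np.vstack([a[180:],cv2.resize(b,(512,384))]))
E
```

```text
[0.4608272  0.02971862 0.07593684] [-1.79045661 -1.38798448  9.27297609] 0.04824649956086016 [-0.29296813  0.54754707 -0.04218651]
```

View pics/c3.png

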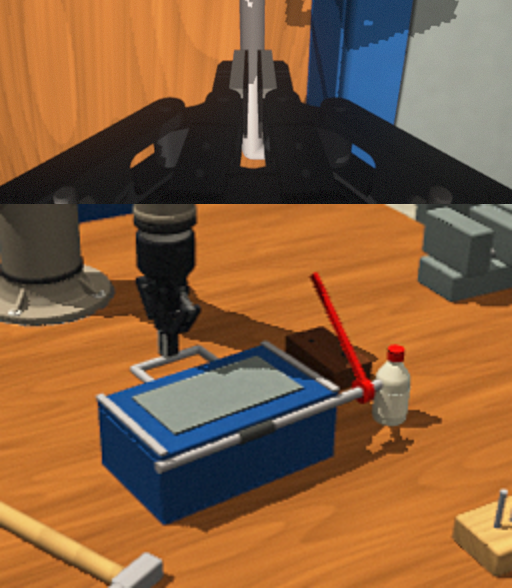

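The bar is between the pads and the upward force is friction from the closing swing. A small test lift will show whether the grip holds.

servo_tool --pt "0 0 -0.003 0 0.004" --pt "0.0005 0 -0.005 0 0.004" --pt "0.0005 0 -0.005 0 0.004" --pt "0.0005 0 -0.006 0 0.004" --pt "0.001 0 -0.006 0 0.004" --pt "0 0 0 0 0.004"

```text
time_s: 5.2
ee_pos: [0.4632, 0.0306, 0.1003]
tcp_rot: [-0.0, 0.998, 0.058, 0.001]
wrist_force: [0.4, 0.2, -0.4]
finger_gap: 0.042
```

```bash
cat > look.py <<'E'
from h import *
import sys
t=sys.argv[1]
def lidfit(L,im,n):
    # blue/grey lid plate: points above case rim; iterative plane fit about hinge
    hsv=cv2.cvtColor(im,cv2.COLOR_RGB2HSV)
    m=(abs(L[...,1])<.115)&(np.hypot(L[...,0],L[...,2])<.155)&(np.hypot(L[...,0],L[...,2])>.03)&(L[...,2]>-.005)&(L[...,0]>-.1)
    m&=((hsv[...,0]>95)&(hsv[...,0]<130)&(hsv[...,1]>90))|((hsv[...,1]<60)&(hsv[...,2]>90))
    return m
for n in ['top','scene']:
    im,d,P=snap(n,n+t); L=loc(P); m=lidfit(L,im,n)
    R=redpts(n,im,P)
    a=np.arctan2(L[m][:,2],L[m][:,0]); 
    # plate outer surface angle: robust mode
    Q=L[m][:,[0,2]]
    best=max(np.arange(0,1.6,.01),key=lambda th:(abs(Q@[-np.sin(th),np.cos(th)]-.0145)<.004).sum())
    k=abs(Q@[-np.sin(best),np.cos(best)]-.0145)<.007; 
    print(n,len(Q),k.sum(),'lid',round(best,3),round(float(lineang(Q[k][:,0],Q[k][:,1])),3),'ptr',len(R),round(float(lineang(R[:,0],R[:,2])),3) if len(R)>20 else None)
a=cv2.imread(f'pics/scene{t}.png')[80:272,150:406];b=cv2.imread(f'pics/top{t}.png')[90:282,130:386]
cv2.imwrite(f'pics/c{t}.png',np.vstack([cv2.resize(a,(400,300)),cv2.resize(b,(400,300))]))
E
python3 look.py 4; python3 arc.py 0 1 1
```

```text
top 4992 4973 lid 0.01 -0.028 ptr 196 0.775
scene 2097 2095 lid 0.02 -0.034 ptr 186 0.792
5.3 [0.4624 0.0305 0.0995] loc bar [0.197  0.0009 0.0335] theta~ 0.128 [ 0.27 -0.16  0.62] gap 3.9
[np.float64(0.0987), 0, np.float64(-0.1646), 0, 0.004]
```

View pics/c4.png

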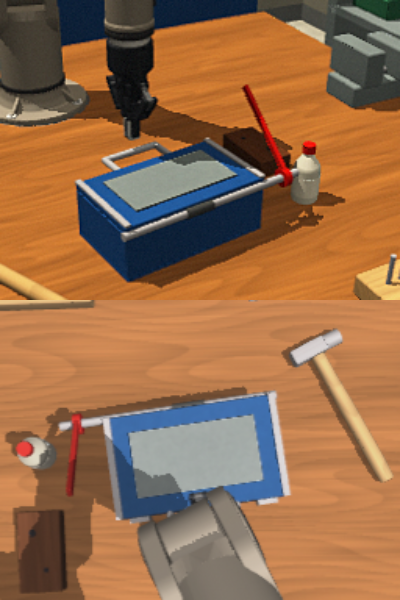

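The grip slipped off and the lid is still shut. I check where the fingertips really are using the wrist depth.

```bash
python3 - <<'E'
from h import *
p,R,o=tool(); pp=cam('wrist'); im,d,P=snap('wrist','w4')
print(p, R.round(3).tolist(), o['finger_gap'])
T=np.linalg.inv(R)
Q=(P-p)@R
for vv in range(200,384,8):
  print(vv,[tuple(Q[vv,uu].round(3)) for uu in (230,240,246,254,262,270,278)])
v,u=np.mgrid[:384,:512]
z=np.load('pics/w2.npz'); 
# same camera-tool transform: use current params
P2=pt('wrist',u,v,z['d'],pp); Q2=(P2-p)@R
print('open40')
for vv in range(224,384,8):
  print(vv,[tuple(Q2[vv,uu].round(3)) for uu in (190,200,206,300,308,316)])
E
```

```text
[0.46242497 0.03045553 0.09947117] [[0.993, 0.117, 0.0], [0.117, -0.993, -0.0], [0.0, 0.0, -1.0]] 0.045643662421200014
200 [(np.float64(-0.02), np.float64(0.019), np.float64(0.099)), (np.float64(-0.008), np.float64(-0.016), np.float64(0.003)), (np.float64(-0.005), np.float64(-0.017), np.float64(0.0)), (np.float64(-0.0), np.float64(-0.016), np.float64(0.001)), (np.float64(0.007), np.float64(0.018), np.float64(0.098)), (np.float64(0.013), np.float64(0.018), np.float64(0.098)), (np.float64(0.02), np.float64(0.019), np.float64(0.098))]
208 [(np.float64(-0.021), np.float64(0.026), np.float64(0.098)), (np.float64(-0.008), np.float64(-0.011), np.float64(0.003)), (np.float64(-0.005), np.float64(-0.012), np.float64(0.0)), (np.float64(-0.0), np.float64(-0.012), np.float64(0.001)), (np.float64(0.007), np.float64(0.026), np.float64(0.098)), (np.float64(0.014), np.float64(0.026), np.float64(0.099)), (np.float64(0.02), np.float64(0.026), np.float64(0.099))]
216 [(np.float64(-0.021), np.float64(0.033), np.float64(0.099)), (np.float64(-0.008), np.float64(-0.007), np.float64(0.002)), (np.float64(-0.0
[... 15552 characters left out ...]
18), np.float64(-0.111)), (np.float64(-0.012), np.float64(-0.018), np.float64(-0.111)), (np.float64(-0.012), np.float64(-0.013), np.float64(-0.106)), (np.float64(0.01), np.float64(-0.012), np.float64(-0.105)), (np.float64(0.011), np.float64(-0.017), np.float64(-0.11)), (np.float64(0.012), np.float64(-0.019), np.float64(-0.111))]
376 [(np.float64(-0.014), np.float64(-0.02), np.float64(-0.115)), (np.float64(-0.012), np.float64(-0.02), np.float64(-0.114)), (np.float64(-0.012), np.float64(-0.012), np.float64(-0.107)), (np.float64(0.01), np.float64(-0.012), np.float64(-0.107)), (np.float64(0.01), np.float64(-0.021), np.float64(-0.116)), (np.float64(0.012), np.float64(-0.019), np.float64(-0.114))]
```

View pics/w4.png

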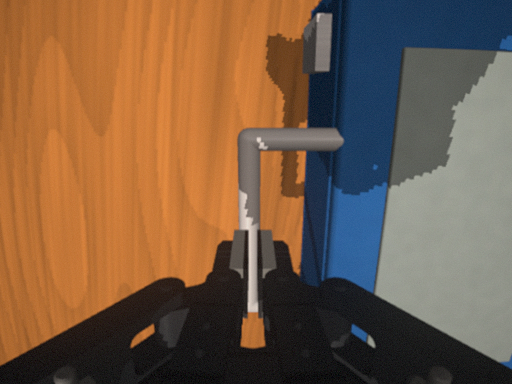

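The wrist depth puts the visible pad tips about 28 mm above the reported TCP. That fits the contact: about 9 N on the bar top at a TCP height of 0.076. The grasp therefore has to go about 28 mm lower, and the real tips still clear the bench by far. I open and descend in two steps, watching the force.

servo_tool --pt "0 0 0 0 0.04" --pt "0 0 0 0 0.04" --pt "0 0 0 0 0.04" --pt "-0.001 0 0.01 0 0.04" --pt "-0.001 0 0.01 0 0.04" --pt "0 0 0.005 0 0.04" --pt "0 0 0 0 0.04"

```text
time_s: 6.05
ee_pos: [0.4593, 0.0302, 0.0731]
tcp_rot: [-0.0, 0.998, 0.059, -0.001]
wrist_force: [0.4, 0.5, -0.4]
finger_gap: 0.468
```

servo_tool --pt "0 0 0.009 0 0.04" --pt "0 0 0.009 0 0.04" --pt "0 0 0.008 0 0.04" --pt "0 0 0 0 0.04"

```text
time_s: 6.45
ee_pos: [0.4593, 0.0302, 0.0471]
tcp_rot: [-0.0, 0.998, 0.059, -0.001]
wrist_force: [-0.4, -0.7, -0.2]
finger_gap: 0.467
```

```bash
python3 - <<'E'
from h import *
im,d,P=snap('wrist','w5'); p,R,o=tool();print(p,o['wrist_force'],o['finger_gap'])
Q=(P-p)@R
for u in (208,252,300): print(u,[(v,)+tuple(Q[v,u].round(3).tolist()) for v in range(222,262,3)])
E
```

```text
[0.45974372 0.03025599 0.04760455] [-0.3414373   0.10250597 -0.30710933] 0.4698570436871691
208 [(222, -0.033, 0.016, 0.047), (225, -0.033, 0.018, 0.046), (228, -0.033, 0.021, 0.047), (231, -0.022, -0.012, -0.029), (234, -0.022, -0.011, -0.03), (237, -0.022, -0.01, -0.03), (240, -0.022, -0.008, -0.029), (243, -0.022, -0.007, -0.03), (246, -0.022, -0.006, -0.031), (249, -0.022, -0.005, -0.032), (252, -0.022, -0.003, -0.031), (255, -0.022, -0.002, -0.032), (258, -0.022, -0.001, -0.033), (261, -0.022, 0.001, -0.033)]
252 [(222, -0.002, -0.026, -0.051), (225, -0.002, -0.025, -0.051), (228, -0.002, -0.024, -0.051), (231, -0.002, -0.023, -0.052), (234, -0.002, -0.022, -0.051), (237, -0.002, -0.021, -0.053), (240, -0.002, -0.019, -0.052), (243, -0.002, -0.018, -0.052), (246, -0.002, -0.017, -0.051), (249, -0.002, -0.015, -0.051), (252, -0.002, -0.014, -0.052), (255, -0.002, -0.013, -0.052), (258, -0.002, -0.011, -0.051), (261, -0.002, -0.01, -0.051)]
300 [(222, 0.031, 0.016, 0.047), (225, 0.031, 0.019, 0.047), (228, 0.031, 0.021, 0.046), (231, 0.02, -0.012, -0.028), (234, 0.019, -0.012, -0.031), (237, 0.019, -0.012, -0.034), (240, 0.019, -0.012, -0.037), (243, 0.019, -0.011, -0.039), (246, 0.018, -0.011, -0.04), (249, 0.018, -0.01, -0.041), (252, 0.019, -0.007, -0.039), (255, 0.019, -0.005, -0.038), (258, 0.018, -0.006, -0.042), (261, 0.018, -0.004, -0.042)]
```

View pics/w5.png

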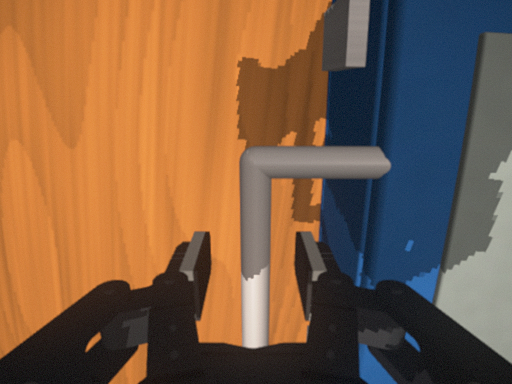

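The bar (column 255) is now well between the pads, with its axis about 17 mm behind the visible tips. I close the gripper.

servo_tool --pt "0 0 0 0 0.006" --pt "0 0 0 0 0.006" --pt "0 0 0 0 0.006" --pt "0 0 0 0 0.006" --pt "0 0 0 0 0.006" --grip_force 20

```text
time_s: 7.0
ee_pos: [0.4606, 0.0303, 0.0486]
tcp_rot: [0.0, 0.998, 0.059, 0.0]
wrist_force: [0.0, -0.1, 2.2]
finger_gap: 0.135
```

The gap is 11.5 mm, so the bar is held. I lift along the arc.

servo_tool --pt "0.0003 0 -0.0057 0 0.006" --pt "0.0005 0 -0.0057 0 0.006" --pt "0.0006 0 -0.0057 0 0.006" --pt "0.0008 0 -0.0057 0 0.006" --pt "0.001 0 -0.0057 0 0.006" --pt "0.0011 0 -0.0056 0 0.006" --pt "0.0013 0 -0.0056 0 0.006" --pt "0.0015 0 -0.0056 0 0.006"

```text
time_s: 7.8
ee_pos: [0.4668, 0.0309, 0.0938]
tcp_rot: [0.0, 0.998, 0.059, -0.001]
wrist_force: [0.6, -0.7, -6.0]
finger_gap: 0.13
```

```bash
sed -i 's/\[0,0,.020\]/[0,0,.046]/' arc.py; python3 arc.py 0 1 1|head -1
```

```text
7.8 [0.4668 0.0309 0.0938] loc bar [0.1926 0.0009 0.0538] theta~ 0.232 [ 0.57 -0.7  -6.  ] gap 11.1
```

The lid is rising with the handle, at about 0.23 rad and 6 N.

servo_tool --pt "0.0016 0 -0.0055 0 0.006" --pt "0.0018 0 -0.0055 0 0.006" --pt "0.0019 0 -0.0054 0 0.006" --pt "0.0021 0 -0.0054 0 0.006" --pt "0.0022 0 -0.0053 0 0.006" --pt "0.0024 0 -0.0052 0 0.006" --pt "0.0025 0 -0.0052 0 0.006" --pt "0.0027 0 -0.0051 0 0.006"

```text
time_s: 8.6
ee_pos: [0.4824, 0.0327, 0.136]
tcp_rot: [0.0, 0.998, 0.059, -0.002]
wrist_force: [-7.8, -1.1, -3.2]
finger_gap: 0.132
```

servo_tool --pt "0.0028 0 -0.005 0 0.006" --pt "0.003 0 -0.0049 0 0.006" --pt "0.0031 0 -0.0048 0 0.006" --pt "0.0033 0 -0.0047 0 0.006" --pt "0.0034 0 -0.0047 0 0.006" --pt "0.0035 0 -0.0046 0 0.006" --pt "0.0036 0 -0.0044 0 0.006" --pt "0.0038 0 -0.0043 0 0.006"

```text
time_s: 9.4
ee_pos: [0.5061, 0.0356, 0.1732]
tcp_rot: [0.001, 0.998, 0.059, -0.005]
wrist_force: [-17.7, -2.2, 7.2]
finger_gap: 0.131
```

```bash
python3 arc.py 0 1 1|head -1
```

```text
9.4 [0.5061 0.0356 0.1732] loc bar [0.153  0.0008 0.1332] theta~ 0.676 [-17.66  -2.18   7.2 ] gap 11.2
```

servo_tool --pt "0.0029 0 -0.0042 0 0.006" --pt "0.003 0 -0.0043 0 0.006" --pt "0.0031 0 -0.0043 0 0.006" --pt "0.0032 0 -0.0042 0 0.006" --pt "0.0034 0 -0.004 0 0.006" --pt "0.0035 0 -0.0038 0 0.006" --pt "0.0038 0 -0.0036 0 0.006" --pt "0.004 0 -0.0035 0 0.006"

```text
time_s: 10.2
ee_pos: [0.5379, 0.0393, 0.2057]
tcp_rot: [-0.0, 0.998, 0.058, 0.0]
wrist_force: [-1.3, -0.4, -7.5]
finger_gap: 0.133
```

```bash
python3 arc.py 0 1 1|head -1; python3 look.py 6
```

```text
10.2 [0.5379 0.0393 0.2057] loc bar [0.121  0.0008 0.1657] theta~ 0.9 [-1.3  -0.38 -7.51] gap 11.3
top 687 644 lid 0.89 0.849 ptr 195 0.787
scene 3839 3659 lid 0.92 0.854 ptr 201 0.801
```

View pics/c6.png

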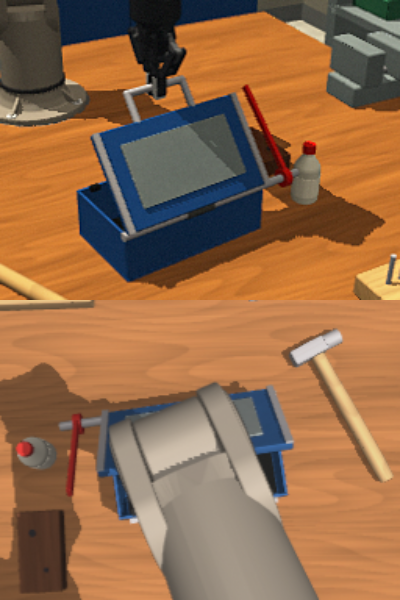

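The scene view shows the lid open at about 0.89 rad with the handle still held, and the radial force has gone. I continue to about 1.15 rad.

servo_tool --pt "0.0046 0 -0.0033 0 0.006" --pt "0.0046 0 -0.0032 0 0.006" --pt "0.0047 0 -0.003 0 0.006" --pt "0.0048 0 -0.0029 0 0.006" --pt "0.0049 0 -0.0028 0 0.006" --pt "0.0049 0 -0.0026 0 0.006" --pt "0.005 0 -0.0025 0 0.006" --pt "0.0051 0 -0.0024 0 0.006"

```text
time_s: 11.1
ee_pos: [0.576, 0.0441, 0.2298]
tcp_rot: [0.0, 0.998, 0.059, -0.0]
wrist_force: [-8.0, -1.6, 4.7]
finger_gap: 0.133
```

servo_tool --pt "0.0051 0 -0.0023 0 0.006" --pt "0 0 0 0 0.006" --pt "0 0 0 0 0.006"

```text
time_s: 11.4
ee_pos: [0.5815, 0.0448, 0.2325]
tcp_rot: [0.0, 0.998, 0.059, 0.001]
wrist_force: [-8.1, -0.6, 5.4]
finger_gap: 0.131
```

```bash
python3 arc.py 1.15 .75 20
```

```text
11.4 [0.5815 0.0448 0.2325] loc bar [0.0771 0.0011 0.1925] theta~ 1.15 [-8.12 -0.61  5.43] gap 11.2
[np.float64(-0.0037), 0, np.float64(0.0015), 0, 0.004]
[np.float64(-0.0037), 0, np.float64(0.0016), 0, 0.004]
[np.float64(-0.0036), 0, np.float64(0.0017), 0, 0.004]
[np.float64(-0.0036), 0, np.float64(0.0017), 0, 0.004]
[np.float64(-0.0036), 0, np.float64(0.0018), 0, 0.004]
[np.float64(-0.0035), 0, np.float64(0.0019), 0, 0.004]
[np.float64(-0.0035), 0, np.float64(0.002), 0, 0.004]
[np.float64(-0.0035), 0, np.float64(0.002), 0, 0.004]
[np.float64(-0.0034), 0, np.float64(0.0021), 0, 0.004]
[np.float64(-0.0034), 0, np.float64(0.0022), 0, 0.004]
[np.float64(-0.0033), 0, np.float64(0.0022), 0, 0.004]
[np.float64(-0.0033), 0, np.float64(0.0023), 0, 0.004]
[np.float64(-0.0032), 0, np.float64(0.0024), 0, 0.004]
[np.float64(-0.0032), 0, np.float64(0.0024), 0, 0.004]
[np.float64(-0.0031), 0, np.float64(0.0025), 0, 0.004]
[np.float64(-0.0031), 0, np.float64(0.0026), 0, 0.004]
[np.float64(-0.003), 0, np.float64(0.0026), 0, 0.004]
[np.float64(-0.003), 0, np.float64(0.0027), 0, 0.004]
[np.float64(-0.0029), 0, np.float64(0.0027), 0, 0.004]
[np.float64(-0.0029), 0, np.float64(0.0028), 0, 0.004]
```

Now I ease back, watching the tangential force.

servo_tool --pt "-0.0037 0 0.0015 0 0.006" --pt "-0.0037 0 0.0016 0 0.006" --pt "-0.0036 0 0.0017 0 0.006" --pt "-0.0036 0 0.0017 0 0.006" --pt "-0.0036 0 0.0018 0 0.006" --pt "-0.0035 0 0.0019 0 0.006" --pt "-0.0035 0 0.002 0 0.006" --pt "-0.0035 0 0.002 0 0.006"

```text
time_s: 12.2
ee_pos: [0.5526, 0.0412, 0.2166]
tcp_rot: [-0.0, 0.998, 0.059, 0.001]
wrist_force: [-4.5, 0.1, 2.6]
finger_gap: 0.13
```

servo_tool --pt "-0.0034 0 0.0021 0 0.006" --pt "-0.0034 0 0.0022 0 0.006" --pt "-0.0033 0 0.0022 0 0.006" --pt "-0.0033 0 0.0023 0 0.006" --pt "-0.0032 0 0.0024 0 0.006" --pt "0 0 0 0 0.006" --pt "0 0 0 0 0.006"

```text
time_s: 12.9
ee_pos: [0.5361, 0.0391, 0.205]
tcp_rot: [-0.0, 0.998, 0.059, 0.0]
wrist_force: [0.3, 0.2, -2.2]
finger_gap: 0.129
```

```bash
cat > f.py <<'E'
from h import *
p,R,o=tool(); L=loc(p+np.array([0,0,.046])); a=np.arctan2(L[2],L[0]); F=o['wrist_force']; fx=F@CX
print(o['time_s'],'r',round(np.hypot(L[0],L[2]),4),'th',round(a-.04,3),'tang(open+)',round(fx*np.sin(a)+F[2]*np.cos(a),2),'out',round(-fx*np.cos(a)+F[2]*np.sin(a),2),p.round(4),'gap',round(o['finger_gap']*85.4,1))
E
python3 f.py
```

```text
12.9 r 0.2057 th 0.891 tang(open+) -1.02 out -1.98 [0.5361 0.0391 0.205 ] gap 11.0
```

servo_tool --pt "-0.0032 0 0.0025 0 0.006" --pt "-0.0031 0 0.0026 0 0.006" --pt "-0.0031 0 0.0026 0 0.006" --pt "-0.003 0 0.0026 0 0.006" --pt "0 0 0 0 0.006" --pt "0 0 0 0 0.006"

```text
time_s: 13.5
ee_pos: [0.5236, 0.0377, 0.1948]
tcp_rot: [-0.0, 0.998, 0.059, 0.0]
wrist_force: [1.7, 1.1, -3.5]
finger_gap: 0.133
```

```bash
python3 f.py; python3 look.py 7; python3 f.py
```

```text
13.5 r 0.2056 th 0.812 tang(open+) -0.95 out -3.85 [0.5236 0.0377 0.1948] gap 11.3
top 1366 1319 lid 0.8 0.746 ptr 195 0.785
scene 3748 3598 lid 0.82 0.758 ptr 194 0.799
13.6 r 0.2056 th 0.813 tang(open+) -1.33 out -4.67 [0.5238 0.0377 0.1949] gap 11.3
```

servo_tool --pt "-0.003 0 0.0022 0 0.006" --pt "-0.003 0 0.0022 0 0.006" --pt "-0.003 0 0.0022 0 0.006" --pt "-0.002 0 0.002 0 0.006" --pt "0 0 0 0 0.006" --pt "0 0 0 0 0.006"

```text
time_s: 14.2
ee_pos: [0.5144, 0.0366, 0.1862]
tcp_rot: [-0.0, 0.998, 0.059, 0.002]
wrist_force: [10.0, 2.6, -9.5]
finger_gap: 0.13
```

```bash
python3 f.py; python3 look.py 8; python3 f.py
```

```text
14.2 r 0.2056 th 0.751 tang(open+) 0.62 out -13.94 [0.5144 0.0366 0.1862] gap 11.1
top 2067 2029 lid 0.73 0.681 ptr 196 0.775
scene 3741 3599 lid 0.75 0.692 ptr 187 0.794
14.3 r 0.2056 th 0.751 tang(open+) 0.09 out -13.36 [0.5145 0.0367 0.1862] gap 11.4
```

The tangential force is about zero. I relieve the radial pull a little and let go.

servo_tool --pt "0.0012 0 0.001 0 0.006" --pt "0.0012 0 0.001 0 0.006" --pt "0 0 0 0 0.006" --pt "0 0 0 0 0.006"

```text
time_s: 14.7
ee_pos: [0.5129, 0.0365, 0.1841]
tcp_rot: [0.001, 0.998, 0.059, -0.002]
wrist_force: [-6.0, -0.9, 5.6]
finger_gap: 0.129
```

```bash
python3 f.py
```

```text
14.7 r 0.2053 th 0.738 tang(open+) -0.25 out 8.23 [0.5129 0.0365 0.1841] gap 11.0
```

servo_tool --pt "0 0 0 0 0.016" --pt "0 0 0 0 0.02" --pt "0 0 0 0 0.026" --pt "0 0 0 0 0.03" --pt "0 0 0 0 0.03" --pt "0 0 0 0 0.03" --pt "0 0 0 0 0.03" --pt "0 0 0 0 0.03"

```text
time_s: 15.5
ee_pos: [0.515, 0.0367, 0.1842]
tcp_rot: [-0.0, 0.998, 0.059, -0.0]
wrist_force: [-0.1, 0.8, 0.4]
finger_gap: 0.352
```

```bash
python3 f.py; python3 look.py 9; python3 - <<'E'
from h import *
snap('wrist','w9')
E
```

```text
15.5 r 0.2038 th 0.746 tang(open+) 0.33 out 0.27 [0.515  0.0367 0.1842] gap 30.1
top 1983 1952 lid 0.68 0.635 ptr 196 0.779
scene 3599 3464 lid 0.7 0.632 ptr 192 0.789
```

View pics/c9.png

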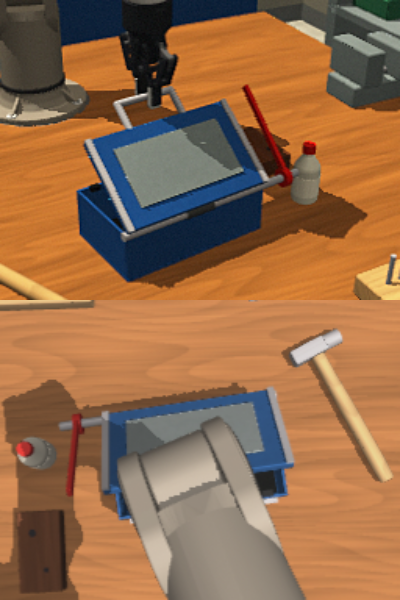

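View pics/w9.png

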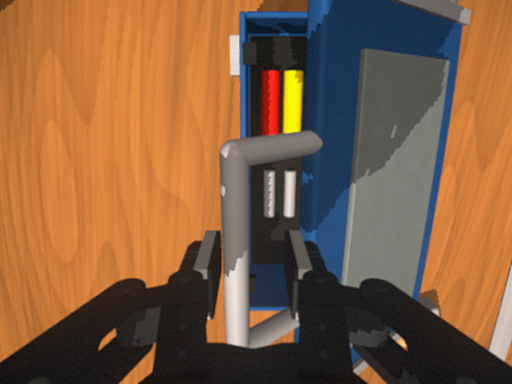

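```bash
cat > panel.py <<'E'
from h import *
import sys
v,u=np.mgrid[:384,:512]
def panel(n,t):
    z=np.load(f'pics/{n}{t}.npz'); im,d=z['im'],z['d']; L=loc(pt(n,u,v,d)); hsv=cv2.cvtColor(im,cv2.COLOR_RGB2HSV)
    rr=np.hypot(L[...,0],L[...,2])
    m=(abs(L[...,1])<.1)&(rr>.025)&(rr<.14)&(L[...,2]>0)&(hsv[...,1]<60)&(hsv[...,2]>60)&(hsv[...,2]<215)
    m=cv2.erode(m.astype(np.uint8),np.ones((5,5)))>0
    k,l,s,_=cv2.connectedComponentsWithStats(m.astype(np.uint8))
    if k<2: return None
    m=l==1+s[1:,4].argmax()
    Q=L[m]
    for _ in range(5):
        c=Q.mean(0); w=np.linalg.svd(Q-c,full_matrices=False)[2][2]; w*=np.sign(w[2]); e=(Q-c)@w; Q=Q[abs(e)<.004]
    return len(Q),round(float(np.arctan2(-w[0],w[2])),3),round(float(w[1]),3),round(float(c@w),4), 'slope-line',round(float(lineang(Q[:,0],Q[:,2])),3), 'hingeang',round(float(np.arctan2(c[2],c[0])-np.arcsin(.0165/np.hypot(c[0],c[2]))),3)
if __name__=='__main__':
  for t in sys.argv[1:]:
    for n in ('top','scene'): print(t,n,panel(n,t))
E
python3 panel.py 0 4 6 7 8 9
```

```text
0 top (2368, -0.004, 0.001, 0.018, 'slope-line', -0.003, 'hingeang', 0.016)
0 scene (1016, -0.012, -0.0, 0.0189, 'slope-line', -0.012, 'hingeang', 0.022)
4 top (2603, -0.005, 0.001, 0.0181, 'slope-line', -0.005, 'hingeang', 0.016)
4 scene (1060, -0.014, 0.001, 0.0191, 'slope-line', -0.014, 'hingeang', 0.022)
6 top (96, 0.877, -0.047, 0.022, 'slope-line', 0.875, 'hingeang', 0.897)
6 scene (1963, 0.878, 0.001, 0.0208, 'slope-line', 0.878, 'hingeang', 0.934)
7 top (274, 0.808, 0.003, 0.0167, 'slope-line', 0.805, 'hingeang', 0.809)
7 scene (2000, 0.779, -0.001, 0.0207, 'slope-line', 0.779, 'hingeang', 0.834)
8 top (950, 0.719, 0.001, 0.0179, 'slope-line', 0.719, 'hingeang', 0.741)
8 scene (1916, 0.714, 0.0, 0.0205, 'slope-line', 0.714, 'hingeang', 0.766)
9 top (810, 0.664, 0.001, 0.0181, 'slope-line', 0.665, 'hingeang', 0.689)
9 scene (1974, 0.658, 0.0, 0.0206, 'slope-line', 0.658, 'hingeang', 0.712)
```

The lid was let go and stands at about 0.67 rad; both cameras' panel plane fits agree. The pointer is at about 0.79, so I need about +0.12 rad. Last peak was 1.13 true, giving back about 0.46. I regrasp and lift to about 1.235 true (handle reading about 1.26).

servo_tool --pt "-0.004 0 0.0035 0 0.03" --pt "-0.004 0 0.0035 0 0.03" --pt "0 0 0 0 0.03" --pt "0 0 0 0 0.016" --pt "0 0 0 0 0.006" --pt "0 0 0 0 0.006" --pt "0 0 0 0 0.006" --grip_force 20

```text
time_s: 16.35
ee_pos: [0.5074, 0.0358, 0.1773]
tcp_rot: [-0.0, 0.998, 0.059, 0.0]
wrist_force: [0.7, 0.2, -1.2]
finger_gap: 0.13
```

```bash
python3 f.py; python3 look.py 10; python3 panel.py 10; python3 arc.py .69 1.255 22
```

```text
16.35 r 0.2046 th 0.696 tang(open+) -0.4 out -1.36 [0.5074 0.0358 0.1773] gap 11.1
top 2688 2636 lid 0.68 0.637 ptr 197 0.771
scene 3711 3585 lid 0.7 0.633 ptr 194 0.79
10 top (1317, 0.668, 0.001, 0.0177, 'slope-line', 0.668, 'hingeang', 0.686)
10 scene (1947, 0.659, -0.001, 0.0205, 'slope-line', 0.659, 'hingeang', 0.711)
16.45 [0.5074 0.0359 0.1773] loc bar [0.1517 0.0009 0.1373] theta~ 0.695 [ 1.51  0.64 -0.81] gap 11.0
[np.float64(0.0035), 0, np.float64(-0.0038), 0, 0.004]
[np.float64(0.0036), 0, np.float64(-0.0037), 0, 0.004]
[np.float64(0.0037), 0, np.float64(-0.0036), 0, 0.004]
[np.float64(0.0038), 0, np.float64(-0.0035), 0, 0.004]
[np.float64(0.0038), 0, np.float64(-0.0034), 0, 0.004]
[np.float64(0.0039), 0, np.float64(-0.0033), 0, 0.004]
[np.float64(0.004), 0, np.float64(-0.0032), 0, 0.004]
[np.float64(0.0041), 0, np.float64(-0.0031), 0, 0.004]
[np.float64(0.0042), 0, np.float64(-0.003), 0, 0.004]
[np.float64(0.0043), 0, np.float64(-0.0029), 0, 0.004]
[np.float64(0.0043), 0, np.float64(-0.0028), 0, 0.004]
[np.float64(0.0044), 0, np.float64(-0.0027), 0, 0.004]
[np.float64(0.0045), 0, np.float64(-0.0026), 0, 0.004]
[np.float64(0.0045), 0, np.float64(-0.0024), 0, 0.004]
[np.float64(0.0046), 0, np.float64(-0.0023), 0, 0.004]
[np.float64(0.0046), 0, np.float64(-0.0022), 0, 0.004]
[np.float64(0.0047), 0, np.float64(-0.0021), 0, 0.004]
[np.float64(0.0048), 0, np.float64(-0.002), 0, 0.004]
[np.float64(0.0048), 0, np.float64(-0.0018), 0, 0.004]
[np.float64(0.0048), 0, np.float64(-0.0017), 0, 0.004]
[np.float64(0.0049), 0, np.float64(-0.0016), 0, 0.004]
[np.float64(0.0049), 0, np.float64(-0.0015), 0, 0.004]
```

servo_tool --pt "0.0035 0 -0.0039 0 0.006" --pt "0.0036 0 -0.0038 0 0.006" --pt "0.0037 0 -0.0037 0 0.006" --pt "0.0038 0 -0.0036 0 0.006" --pt "0.0038 0 -0.0035 0 0.006" --pt "0.0039 0 -0.0034 0 0.006" --pt "0.004 0 -0.0033 0 0.006" --pt "0.0041 0 -0.0032 0 0.006"

```text
time_s: 17.25
ee_pos: [0.536, 0.0392, 0.206]
tcp_rot: [0.0, 0.998, 0.059, -0.002]
wrist_force: [-8.3, -0.3, 5.4]
finger_gap: 0.133
```

servo_tool --pt "0.0042 0 -0.0031 0 0.006" --pt "0.0043 0 -0.003 0 0.006" --pt "0.0044 0 -0.0029 0 0.006" --pt "0.0045 0 -0.0027 0 0.006" --pt "0.0046 0 -0.0026 0 0.006" --pt "0.0046 0 -0.0025 0 0.006" --pt "0.0047 0 -0.0024 0 0.006"

```text
time_s: 17.95
ee_pos: [0.567, 0.043, 0.2259]
tcp_rot: [0.0, 0.998, 0.059, -0.002]
wrist_force: [-10.4, -1.0, 10.9]
finger_gap: 0.132
```

```bash
python3 f.py
```

```text
17.95 r 0.2073 th 1.073 tang(open+) -4.56 out 14.38 [0.567  0.043  0.2259] gap 11.2
```

servo_tool --pt "0.0042 0 -0.0026 0 0.006" --pt "0.0043 0 -0.0025 0 0.006" --pt "0.0043 0 -0.0024 0 0.006" --pt "0.0044 0 -0.0022 0 0.006" --pt "0.0044 0 -0.002 0 0.006" --pt "0.0045 0 -0.0018 0 0.006" --pt "0 0 0 0 0.006" --pt "0 0 0 0 0.006"

```text
time_s: 18.75
ee_pos: [0.5935, 0.0461, 0.2386]
tcp_rot: [0.0, 0.998, 0.059, -0.001]
wrist_force: [-6.6, -0.8, 3.0]
finger_gap: 0.13
```

```bash
python3 f.py; python3 look.py 11; python3 panel.py 11
```

```text
18.75 r 0.209 th 1.215 tang(open+) -5.35 out 4.92 [0.5935 0.0461 0.2386] gap 11.1
top 194 158 lid 1.17 1.192 ptr 181 0.767
scene 1711 1670 lid 1.21 1.189 ptr 135 0.809
11 top None
11 scene (2084, 1.195, 0.001, 0.0208, 'slope-line', 1.195, 'hingeang', 1.25)
```

servo_tool --pt "0.0033 0 -0.0012 0 0.006" --pt "0.0033 0 -0.001 0 0.006" --pt "0 0 0 0 0.006" --pt "0 0 0 0 0.006"

```text
time_s: 19.25
ee_pos: [0.6001, 0.0469, 0.2409]
tcp_rot: [0.0, 0.998, 0.059, -0.001]
wrist_force: [-5.2, -0.3, 4.5]
finger_gap: 0.13
```

```bash
python3 f.py; python3 look.py 12; python3 panel.py 12; python3 arc.py 1.24 .82 21
```

```text
19.25 r 0.2092 th 1.248 tang(open+) -3.73 out 5.82 [0.6001 0.0469 0.2409] gap 11.1
top 183 144 lid 1.2 1.229 ptr 184 0.771
scene 1695 1648 lid 1.24 1.224 ptr 120 0.797
12 top None
12 scene (2152, 1.224, 0.0, 0.0213, 'slope-line', 1.224, 'hingeang', 1.284)
19.35 [0.6    0.0468 0.2409] loc bar [0.0584 0.0009 0.2009] theta~ 1.248 [-6.14 -0.41  4.42] gap 11.1
[np.float64(-0.0038), 0, np.float64(0.0012), 0, 0.004]
[np.float64(-0.0038), 0, np.float64(0.0013), 0, 0.004]
[np.float64(-0.0038), 0, np.float64(0.0013), 0, 0.004]
[np.float64(-0.0037), 0, np.float64(0.0014), 0, 0.004]
[np.float64(-0.0037), 0, np.float64(0.0015), 0, 0.004]
[np.float64(-0.0037), 0, np.float64(0.0016), 0, 0.004]
[np.float64(-0.0037), 0, np.float64(0.0016), 0, 0.004]
[np.float64(-0.0036), 0, np.float64(0.0017), 0, 0.004]
[np.float64(-0.0036), 0, np.float64(0.0018), 0, 0.004]
[np.float64(-0.0035), 0, np.float64(0.0019), 0, 0.004]
[np.float64(-0.0035), 0, np.float64(0.0019), 0, 0.004]
[np.float64(-0.0035), 0, np.float64(0.002), 0, 0.004]
[np.float64(-0.0034), 0, np.float64(0.0021), 0, 0.004]
[np.float64(-0.0034), 0, np.float64(0.0021), 0, 0.004]
[np.float64(-0.0033), 0, np.float64(0.0022), 0, 0.004]
[np.float64(-0.0033), 0, np.float64(0.0023), 0, 0.004]
[np.float64(-0.0033), 0, np.float64(0.0023), 0, 0.004]
[np.float64(-0.0032), 0, np.float64(0.0024), 0, 0.004]
[np.float64(-0.0032), 0, np.float64(0.0025), 0, 0.004]
[np.float64(-0.0031), 0, np.float64(0.0025), 0, 0.004]
[np.float64(-0.0031), 0, np.float64(0.0026), 0, 0.004]
```

The lid is at about 1.237 rad. Now I ease it back.

servo_tool --pt "-0.0038 0 0.0012 0 0.006" --pt "-0.0038 0 0.0013 0 0.006" --pt "-0.0038 0 0.0013 0 0.006" --pt "-0.0037 0 0.0014 0 0.006" --pt "-0.0037 0 0.0015 0 0.006" --pt "-0.0037 0 0.0016 0 0.006" --pt "-0.0037 0 0.0016 0 0.006" --pt "-0.0036 0 0.0017 0 0.006"

```text
time_s: 20.15
ee_pos: [0.5711, 0.0433, 0.2287]
tcp_rot: [-0.0, 0.998, 0.059, 0.0]
wrist_force: [-2.7, 0.6, 1.4]
finger_gap: 0.129
```

servo_tool --pt "-0.0036 0 0.0018 0 0.006" --pt "-0.0035 0 0.0019 0 0.006" --pt "-0.0035 0 0.0019 0 0.006" --pt "-0.0035 0 0.002 0 0.006" --pt "-0.0034 0 0.0021 0 0.006" --pt "-0.0034 0 0.0021 0 0.006" --pt "-0.0033 0 0.0022 0 0.006" --pt "-0.0033 0 0.0023 0 0.006"

```text
time_s: 20.95
ee_pos: [0.544, 0.0401, 0.2125]
tcp_rot: [-0.0, 0.998, 0.059, 0.0]
wrist_force: [-0.5, -0.1, -1.1]
finger_gap: 0.13
```

servo_tool --pt "-0.0033 0 0.0024 0 0.006" --pt "-0.0032 0 0.0025 0 0.006" --pt "-0.0032 0 0.0026 0 0.006" --pt "-0.0031 0 0.0026 0 0.006" --pt "0 0 0 0 0.006" --pt "0 0 0 0 0.006"

```text
time_s: 21.55
ee_pos: [0.5313, 0.0386, 0.2025]
tcp_rot: [0.0, 0.998, 0.059, 0.0]
wrist_force: [0.3, 0.5, -0.4]
finger_gap: 0.131
```

```bash
python3 f.py; python3 look.py 13; python3 panel.py 13;python3 f.py
```

```text
21.55 r 0.2067 th 0.865 tang(open+) 0.02 out -0.58 [0.5313 0.0386 0.2025] gap 11.2
top 914 877 lid 0.85 0.797 ptr 194 0.77
scene 3808 3638 lid 0.87 0.809 ptr 194 0.781
13 top (138, 0.833, -0.011, 0.019, 'slope-line', 0.835, 'hingeang', 0.853)
13 scene (1983, 0.83, 0.001, 0.0207, 'slope-line', 0.83, 'hingeang', 0.886)
21.65 r 0.2067 th 0.865 tang(open+) 0.72 out 0.17 [0.5313 0.0386 0.2026] gap 11.0
```

servo_tool --pt "-0.0021 0 0.002 0 0.006" --pt "-0.0021 0 0.002 0 0.006" --pt "0 0 0 0 0.006" --pt "0 0 0 0 0.006"

```text
time_s: 22.05
ee_pos: [0.5269, 0.0381, 0.1984]
tcp_rot: [0.0, 0.998, 0.059, -0.0]
wrist_force: [-1.8, 0.1, 2.0]
finger_gap: 0.128
```

```bash
python3 f.py
```

```text
22.05 r 0.2063 th 0.836 tang(open+) -0.05 out 2.67 [0.5269 0.0381 0.1984] gap 10.9
```

servo_tool --pt "0 0 0 0 0.014" --pt "0 0 0 0 0.018" --pt "0 0 0 0 0.024" --pt "0 0 0 0 0.03" --pt "0 0 0 0 0.034" --pt "0 0 0 0 0.034" --pt "0 0 0 0 0.034" --pt "0 0 0 0 0.034"

```text
time_s: 22.85
ee_pos: [0.527, 0.0381, 0.1985]
tcp_rot: [0.0, 0.998, 0.059, 0.0]
wrist_force: [-0.1, -0.4, 0.5]
finger_gap: 0.4
```

```bash
python3 f.py; python3 look.py 14; python3 panel.py 14; python3 - <<'E'
from h import *
snap('wrist','w14')
E
```

```text
22.85 r 0.2062 th 0.837 tang(open+) 0.25 out 0.48 [0.527  0.0381 0.1985] gap 34.2
top 1145 1104 lid 0.79 0.748 ptr 196 0.767
scene 3713 3561 lid 0.82 0.757 ptr 198 0.77
14 top (130, 0.782, -0.026, 0.0199, 'slope-line', 0.779, 'hingeang', 0.799)
14 scene (1955, 0.776, 0.0, 0.0206, 'slope-line', 0.776, 'hingeang', 0.83)
```

View pics/w14.png

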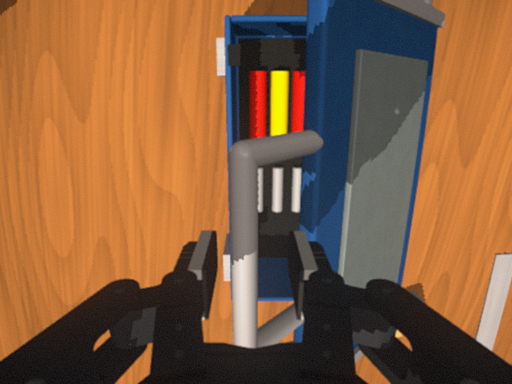

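The bar (column 245) hangs free between the pads, and the lid stands at about 0.787 against the pointer's 0.77–0.80. I withdraw straight up.

servo_tool --pt "-0.003 0 0 0 0.034" --pt "0 0 -0.01 0 0.034" --pt "0 0 -0.02 0 0.034" --pt "0 0 -0.03 0 0.034" --pt "0 0 -0.03 0 0.034" --pt "0 0 -0.03 0 0.034" --pt "0 0 -0.02 0 0.034" --pt "0 0 0 0 0.034"

```text
time_s: 23.8
ee_pos: [0.5256, 0.0384, 0.3425]
tcp_rot: [0.0, 0.998, 0.059, 0.003]
wrist_force: [0.6, -0.9, 0.5]
finger_gap: 0.395
```

servo_tool --pt "-0.03 0.03 0 0 0.034" --pt "-0.03 0.04 0 0 0.034" --pt "-0.02 0.04 0 0 0.034" --pt "0 0.04 0 0 0.034" --pt "0 0.04 0 0 0.034" --pt "0 0.04 0 0 0.034" --pt "0 0.03 0 0 0.034" --pt "0 0 0 0 0.034"

```text
time_s: 24.6
ee_pos: [0.4738, -0.2347, 0.3374]
tcp_rot: [0.0, 0.998, 0.055, -0.001]
wrist_force: [-0.0, 0.7, 0.2]
finger_gap: 0.4
```

```bash
python3 f.py; python3 look.py 15; python3 panel.py 15; sleep 0; python3 look.py 16; python3 panel.py 16
```

```text
24.6 r 0.3682 th 0.9 tang(open+) 0.2 out 0.14 [ 0.4738 -0.2347  0.3374] gap 34.2
top 2334 2076 lid 0.79 0.756 ptr 196 0.774
scene 2110 2023 lid 0.8 0.76 ptr 213 0.784
15 top (1746, 0.782, 0.002, 0.0178, 'slope-line', 0.782, 'hingeang', 0.798)
15 scene (1979, 0.78, 0.001, 0.0204, 'slope-line', 0.78, 'hingeang', 0.832)
top 2333 2076 lid 0.79 0.747 ptr 194 0.755
scene 2089 2002 lid 0.8 0.761 ptr 211 0.79
16 top (1694, 0.782, 0.001, 0.0178, 'slope-line', 0.782, 'hingeang', 0.798)
16 scene (2088, 0.775, 0.001, 0.0207, 'slope-line', 0.775, 'hingeang', 0.831)
```

View pics/c16.png

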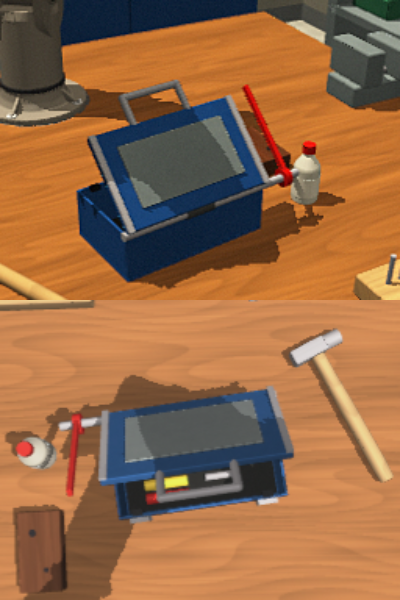

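The lid's right edge in the scene runs (228,98)→(270,180) and the pointer (245,88)→(287,172). They are parallel, so I hand the job in.

```bash
python3 -c "
from bench import *
print(close_job())"
```

```text
the job is handed in; nothing more can be done
None
```

I handed the job in with the lid standing by itself in line with the red pointer at about 0.78 rad (45 degrees). No verdict was reported.

**What I did:**
- **First grip:** it closed on top of the bar and slipped off without opening the lid. The wrist depth showed the real finger tips about 28 mm behind the reported TCP. I went that much lower and got a proper hold at 20 N.
- **First lift:** I lifted to about 1.14 rad, eased back until the handle force was about zero, and let go. The lid stood at about 0.67 rad, 0.12 short of the pointer.
- **Correction:** I took the handle again, lifted to about 1.24 rad, eased back and let go. Then I moved the arm clear.

**Last checks, arm clear:**

| Camera | Lid (rad) | Pointer (rad) |
|---|---|---|
| Top | 0.782 | 0.755–0.774 |
| Scene | 0.775–0.780 | 0.784–0.790 |

- **Alignment:** the two cameras disagree slightly on the pointer, and their offsets have opposite signs. Both stay under 0.03 rad, against the 0.08 rad allowed.
- **Stillness:** the lid read the same right after release and again about two seconds later.
- **Forces and bystanders:** wrist force reached about 19 N at most in the readings. In the last picture the hammer, oil bottle, block and pointer look unmoved. I judged that by eye and did not measure it.
- **Time:** 24.7 s on the robot's clock.

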